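# Check the van's balance with its captive test weight

### The job

Do the daily check of the small bench balance. With the pan still empty press the balance's wide front key down to zero it; then slide the larger knobbed steel weight along the curved slot of its transit keeper to the round opening, lift it out there, set it down gently and upright in the middle of the balance pan and let go of it, and press the same key again to take the reading. Leave the smaller weight where it stands in the keeper, and do not disturb the other things on the worktop.

Things in the scene. Friction and masses are not known exactly. Their poses are not given: they have to be found in the camera images.
- large_weight_mid (a point): Larger of two steel check weights, 93 mm tall, 0.5 kg: cylindrical foot 48 mm across and 42 mm tall, neck 14 mm, ball knob 34 mm across on top. Point on its axis half-way up, 46.5 mm over its underside; the ball's centre is 29.5 mm above it along z (up). Turn about z means nothing. Starts in the keeper's slot between opening and small weight; its underside glides easily (friction 0.2).
- small_weight_mid (a point): Smaller steel weight of the same form, 78 mm tall, foot 36 mm, knob 24 mm across; point on its axis 39 mm above its underside. It stands in the same slot near the blind end and has to stay there.
- keeper: Weight keeper, fixed metal holder, dark top plate, 208 x 96 mm, 57 mm high, long sides open. Origin: centre of the underside; x along its length, opening at the -x end; y across, to the slot's bulge; z up. The weights stand on its floor (6 mm up). The 4 mm top plate (53 to 57 mm up) holds their feet down; necks and knobs rise through the slot. The large ball's underside is 8 mm above the plate.
- keeper_opening (a point): Centre of the round opening, 58 mm across, in which the slot ends at the keeper's -x end; level with the plate's upper side. Only here can a weight be lifted out.
- keeper_arc_centre (a point): Centre of the slot's circular arc, level with the plate's upper side. The slot is 20 mm wide; its centre line and the opening's centre are 90 mm from this point horizontally. Seen from here the opening lies 50 degrees to one side of the keeper's +y direction, the blind end 50 degrees to the other.
- pan_centre (a point): Centre of the upper face of the balance's fixed round steel pan, 105 mm across with a 1 mm rim, 45 mm above the worktop. The balance is a fixed flat housing, white over grey, 180 mm deep, 130 mm wide, 36 mm high: pan at the back, blank display in the middle, wide key in front. x points from the key to the pan, z up.
- key_top (a point): Centre of the top face of the wide key, 18 mm x 48 mm, 43.5 mm above the worktop and 7.5 mm proud of the housing, 104 mm in front of the pan's centre. It is pushed straight down.
- balance_key (a joint): Travel of that key in m: 0 up, 0.004 fully down; it counts as pressed beyond 0.0025. Sprung: begins to move at about 1.5 N, fully down at about 4 N.
- forceps: Steel forceps 134 x 17 x 8 mm lying near the front edge, a bystander; origin about the centre of the underside.
- lens_tissue: Lens tissue booklet 93 x 66 x 9 mm, a bystander; origin: centre of the underside.
- petri_dish: Culture dish 60 mm across, 14 mm high, behind the balance, a bystander; origin: centre of the underside.
- specimen_cup: Specimen cup with screw lid, 62 mm across, 72 mm tall, behind the keeper, a bystander; origin: centre of the underside.
Not all that is in view belongs to the job. Leave any green look-alike of the part that bears large_weight_mid alone.

How it is judged:
On the way, in this order (a step that is already met when the one before it is completed fails the run):
1. the key is pressed with the pan empty (value of joint balance_key above 0.0025 m and horizontal distance between large_weight_mid and pan_centre above 0.08 m), for 0.05 s.
2. the large weight has been brought along the slot to the round opening (horizontal distance between large_weight_mid and keeper_opening below 0.01 m), for 0.05 s.
3. it is lifted out above the keeper's plate (z of large_weight_mid in the frame of keeper_opening above 0.055 m), for 0.05 s.
4. it stands upright, released, in the middle of the pan (horizontal distance between large_weight_mid and pan_centre below 0.02 m and z of large_weight_mid in the frame of pan_centre between 0.0415 and 0.0515 m and angle between large_weight_mid's own z axis and vertical below 0.1 rad and contact force between the fingers and large_weight below 0.1 N), for 0.2 s.
5. the key is pressed again with the weight on the pan (all of step 4 and value of joint balance_key above 0.0025 m), for 0.05 s.
At the end, for the whole second after the job is handed in: The large weight stands upright (0.1 rad), at rest and released, within 20 mm of the pan's centre; the key is up again (under 1 mm); the small weight stands within 25 mm of its start, and forceps, lens tissue, dish and cup within 30 mm of theirs (horizontal distance between large_weight_mid and pan_centre below 0.02 m and z of large_weight_mid in the frame of pan_centre between 0.0415 and 0.0515 m and angle between each of large_weight_mid, small_weight_mid's own z axis and vertical below 0.1 rad and linear speed of large_weight below 0.02 m/s and value of joint balance_key below 0.001 m and distance of small_weight_mid from where it was at the start of the episode below 0.025 m and distance of each of forceps, lens_tissue, petri_dish, specimen_cup from where it was at the start of the episode below 0.03 m); the robot touches nothing.
It fails at once if the large weight is tipped over (angle between large_weight_mid's own z axis and vertical above 0.7 rad).
It fails at once if the large weight is banged onto the balance (over 60 N) (contact force between large_weight and balance above 60 N).
It fails at once if the large weight is let go of more than 8 mm above the pan (horizontal distance between large_weight_mid and pan_centre below 0.06 m and z of large_weight_mid in the frame of pan_centre above 0.0545 m and contact force between the fingers and large_weight below 0.05 N).
It fails at once if the small weight is moved by more than 25 mm (distance of small_weight_mid from where it was at the start of the episode above 0.025 m).
It fails at once if forceps, lens tissue, dish or cup is moved by more than 30 mm (distance of any of forceps, lens_tissue, petri_dish, specimen_cup from where it was at the start of the episode above 0.03 m).
It also fails if it takes over 51 s, if anything falls off the work surface, if the arm or the gripper's body presses on something with over 40 N, if the wrist force passes 120 N, or if a joint passes its speed limit or range.

### The arm

A 6-joint arm with a two-finger parallel gripper is mounted at the origin on a cart in front of the work surface, level with it; the furniture and walls round the work are solid. World frame = base frame: x ahead of the robot, y to its left, z up, the work surface at z = 0. Lengths are in m, angles in rad, forces in N, time in s.
With the tool pointing down it reaches from about 0.375 to 0.75 m from the base axis. Payload 9 kg.
Tool frame: the origin (TCP) lies midway between the tips of the shut fingers; the grasp point (between the pads) lies robot.tcp_to_grasp behind it (robot.tcp_to_grasp is the distance from the TCP to the grasp point, in m); x points along the fingers, y is the direction in which the jaws open and shut, and the axes are right-handed (so a half turn about x gives the same grasp; the last joint's range is limited). The gripper opens to 85 mm and grips with 20 to 120 N. Pads are 22 mm wide; open, the fingers measure 114 mm over their backs; the gripper's body (76 mm by 85 mm) begins 54 mm behind the grasp point. The pads swing forward as they close: fully open they stand 13 mm farther back than shut.
Start: joints at [1.081, 0.104, 0.097, 1.564, 0, 1.353], TCP at [0.161, 0.578, 0.231] pointing down, gripper open.
Joint ranges: [-2.99, 2.99], [-0.84, 1.86], [-1.1, 1.16], [-1.84, 2.11], [-1.51, 1.56], [-3.14, 3.14]. Speed limits (rad/s): [2.22, 2.22, 2.57, 3.14, 3.14, 3.14].

### API

Orientations are given as [roll, pitch, yaw] about the fixed x, y, z axes, in that order (R = Rz(yaw) Ry(pitch) Rx(roll)).
In Python, from workcell import status, eyes, job, robot gives the robot as it stands.
- The arm moves only by the shell command python3 -m inch 'ROWS' [FORCE]. ROWS is a JSON object of lists of equal length, an entry for each row: "turn": the turn, a rotation vector about the tool's x, y, z in rad, a list of three; "offset": the shift along the tool's x, y, z in m, a list of three; "claw": the closure, from 0 (fully open) to 1 (shut). In form: {"turn": [[rx, ry, rz], ...], "offset": [[x, y, z], ...], "claw": [claw, ...]}. A call has 1 to 8 rows; each row shifts and turns the commanded pose from where the row before left it, along the tool's axes as they then stand; what a row does not reach is not made up. A row lasts 1/8 s, in which the tool goes at most 62.5 mm and 10.7 degrees, less where a joint would pass 70% of its speed; a pose out of reach is approached as far as the arm can. A call is refused whole if a number of a shift passes 0.0625 or a number of a turn 0.188, either way. A call with a gripper value outside its range is refused whole. The fingers move at their own pace and stop on an object; FORCE is the grip in N (left out, the last holds). Time passes only in rows, so rows that do not move let the fingers close. It gives the time, the measured TCP pose, the force and the opening at its end, in the units of the state.
- status.get_obs(): the state, without advancing time (a new reading comes with each control period).
- eyes.snapshot(name): name is "scene" or "top"; returns the picture (400x640x3 uint8, red, green, blue); there is no depth.
- eyes.get_calibration(name): a dict with "mtx" (3x3 intrinsics, pixels), "R" (3x3) and "t" (3): a world point X has camera coordinates R X + t. Camera axes: x right, y down, z forward; pixel columns grow to the right and rows downward; lengths in m; the calibration is good to about 2 mm. A picture is of the moment at which its call begins. get_calibration takes no time and is no camera call.
- job.hand_in(): hands the job in, once; it reports no verdict.
The state is a dict: "time_s": time; "qpos": joint angles; "joint_vel": joint speeds; "joint_efforts": joint torques, N m; "tcp_pos": TCP position; "tool_rot": TCP orientation; "force": force on the tool from outside, world axes, zero at the start; "torque": the same for the moment, N m; "opening": finger opening in m.
Only numpy, scipy, OpenCV 4.12 (cv2) and the standard library are available. Lean on these libraries where they do the work, as an engineer would, in place of code of your own. Each camera call takes 0.05 s, during which the arm holds its last target.

## Working session

There is one attempt and no reset: what is moved stays moved. The work goes in short steps, Python scripts to look and compute and a shell command to move; the robot and the scene stay as the last step left them, time stands still between calls to the robot, and variables do not carry over. Pictures are saved under pics/ and viewed, and the job is handed in when it is done.

```bash
ls; mkdir -p pics; python3 - <<'E'
from workcell import status, eyes, job, robot
import cv2
print(status.get_obs()); print(robot.tcp_to_grasp)
for n in("scene","top"):
    im=eyes.snapshot(n); cv2.imwrite(f"pics/{n}0.png",im[:,:,::-1]); print(n,eyes.get_calibration(n))
E
```

```text
pics
{'time_s': 0.0, 'qpos': array([1.08131153e+00, 1.04683733e-01, 9.64701297e-02, 1.56391345e+00,
       1.71765934e-06, 1.35308812e+00]), 'joint_vel': array([-1.28007096e-03,  8.36399363e-05,  1.34156525e-03,  1.63040500e-03,
       -6.77091521e-04,  2.77467816e-04]), 'joint_efforts': array([-3.00530628e-03, -5.56924760e+01,  5.03654408e+01,  1.66320358e-02,
       -3.69448780e-04, -1.34023139e-05]), 'tcp_pos': array([0.16089871, 0.57767406, 0.23053192]), 'tool_rot': array([-1.7897953,  1.5694656, -2.0615719]), 'force': array([-0.33611164, -0.32159069,  0.53679585]), 'torque': array([ 0.03687873,  0.00636874, -0.02497572]), 'opening': 0.08546447947887736}
0.0187
scene {'mtx': array([[459.93340697,   0.        , 315.91309089],
       [  0.        , 459.93340697, 201.12628878],
       [  0.        ,   0.        ,   1.        ]]), 'R': array([[ 0.75439753, -0.65605154, -0.02192604],
       [-0.34365385, -0.36626945, -0.86472465],
       [ 0.5592731 ,  0.65988111, -0.5017674 ]]), 't': array([-0.28185632,  0.3108064 ,  0.93515224])}
top {'mtx': array([[380.31961739,   0.        , 323.2864839 ],
       [  0.        , 380.31961739, 196.59447668],
       [  0.        ,   0.        ,   1.        ]]), 'R': array([[-0.02798481, -0.9995697 , -0.00879024],
       [-0.99637361,  0.02860004, -0.08013527],
       [ 0.08035219,  0.00651579, -0.99674524]]), 't': array([0.17408429, 0.54605629, 1.04401908])}
```

View pics/scene0.png

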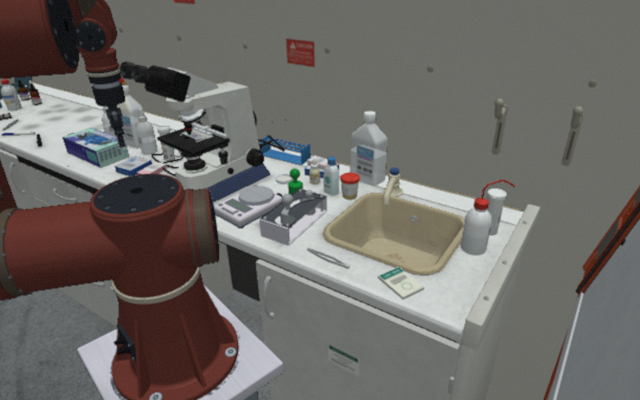

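View pics/top0.png

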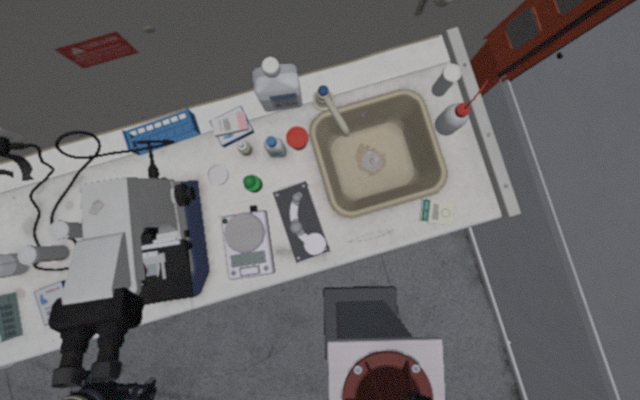

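```bash
python3 - <<'E'
import cv2,numpy as np
a=cv2.imread("pics/top0.png")[165:285,205:345]; b=cv2.imread("pics/scene0.png")[155:255,200:340]
cv2.imwrite("pics/topc.png",cv2.resize(a,None,fx=5,fy=5,interpolation=cv2.INTER_CUBIC))
cv2.imwrite("pics/scc.png",cv2.resize(b,None,fx=5,fy=5,interpolation=cv2.INTER_CUBIC))
E
```

```text
(no output)
```

View pics/topc.png

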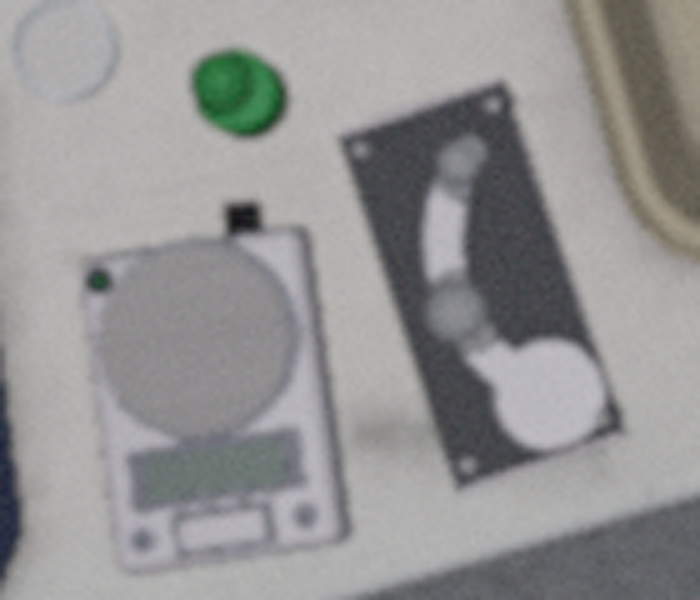

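View pics/scc.png

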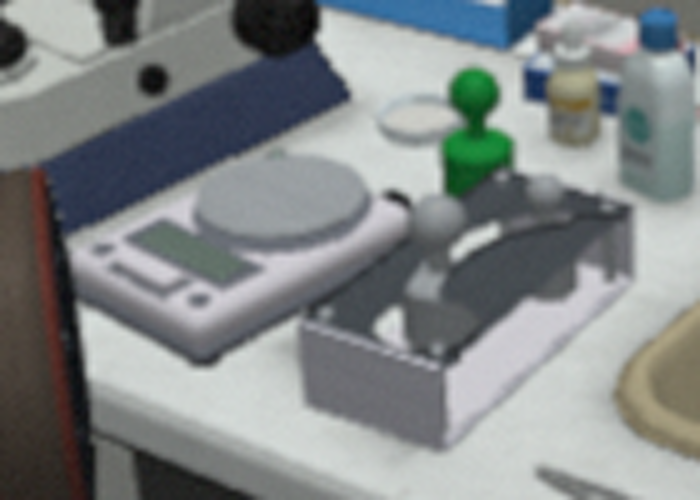

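```bash
cat > h.py <<'E'
import numpy as np,cv2
from workcell import eyes,status
def ray(n,uv,z):
    c=eyes.get_calibration(n);K,R,t=c["mtx"],np.array(c["R"]),np.array(c["t"])
    d=R.T@np.linalg.solve(K,[uv[0],uv[1],1]);o=-R.T@t
    return o+d*(z-o[2])/d[2]
def proj(n,X):
    c=eyes.get_calibration(n);p=c["mtx"]@(np.array(c["R"])@X+c["t"]);return p[:2]/p[2]
def tc(u,v):return ((u+.5)/5-.5+205,(v+.5)/5-.5+165)
E
python3 - <<'E'
from h import *
P=lambda u,v,z:ray("top",tc(u,v),z)
pts=dict(c1=P(343,137,.057),c2=P(505,83,.057),c3=P(622,428,.057),c4=P(460,488,.057),pan=P(198,338,.045),key=P(222,528,.0435),opening=P(550,393,.057),ball=P(457,308,.082),sball=P(461,158,.072))
for k,v in pts.items():print(k,v.round(4), (proj("scene",v)-[200,155])*5)
c=np.array([pts[f"c{i}"] for i in(1,2,3,4)]);print("sides",np.linalg.norm(np.roll(c,-1,0)-c,axis=1))
cen=c.mean(0);x=(c[0]+c[1]-c[2]-c[3])[:2];x/=np.linalg.norm(x)
print("cen",cen,"xyaw",np.arctan2(x[1],x[0]))
y=np.array([-x[1],x[0]]);
# y points to bulge
o=pts["opening"][:2]
for s in(1,):
    # opening = arc + 90*(cos50 y - sin50 x)
    A=o-.09*(np.cos(np.radians(50))*y-np.sin(np.radians(50))*x)
    print("arc",A)
    for k in("ball","sball","opening"):
        d=pts[k][:2]-A;print(k,np.linalg.norm(d),np.degrees(np.arctan2(d@x,d@y)), "in keeper",(pts[k][:2]-cen[:2])@x,(pts[k][:2]-cen[:2])@y)
d=(pts["pan"]-pts["key"]);print("key-pan",np.linalg.norm(d[:2]),np.arctan2(d[1],d[0]))
E
```

```text
c1 [0.5644 0.2941 0.057 ] [497.9472519  165.36808986]
c2 [0.5914 0.2053 0.057 ] [627.12035982 202.27069694]
c3 [0.4033 0.147  0.057 ] [438.66413931 359.85314918]
c4 [0.3738 0.2347 0.057 ] [298.86276576 315.8605104 ]
pan [0.4577 0.377  0.045 ] [279.571661   192.56109061]
key [0.3547 0.3654 0.0435] [146.11395929 260.32124809]
opening [0.423  0.1852 0.057 ] [424.25069301 318.44403149]
ball [0.4699 0.2322 0.082 ] [436.48286443 219.02902339]
sball [0.5499 0.2291 0.072 ] [547.60070089 189.43900538]
sides [0.09285948 0.19695261 0.09250723 0.19967992]
cen [0.48325349 0.22029711 0.057     ] xyaw 0.301325075843803
arc [0.50603736 0.15039338]
ball 0.0894215407418417 -6.596425070663513 in keeper -0.009261438794442424 0.015313483032749948
sball 0.09005634050388228 46.40285678854217 in keeper 0.0662302400683231 -0.011414720640272873
opening 0.09000000000000002 -50.000000000000014 in keeper -0.06793312402697367 -0.015665196433094674
key-pan 0.10365509107090838 0.11169848339995064
```

```bash
python3 - <<'E'
from h import *
from scipy.spatial.transform import Rotation as Ro
s=status.get_obs()
for z in(.23,.3,.4,.5):print(z,proj("top",np.array([.161,.578,z])),proj("scene",np.array([.161,.578,z])))
R=Ro.from_euler('xyz',s["tool_rot"]).as_matrix();print(R.round(3))
for z in(0,.05,.1,.2,.3):print(z,ray("top",(206,240),z).round(3),ray("top",(140,290),z).round(3),ray("top",(203,292),z).round(3))
E
python3 - <<'E'
import cv2
cv2.imwrite("pics/sl.png",cv2.resize(cv2.imread("pics/scene0.png")[0:220,0:300],None,fx=2.6,fy=2.6,interpolation=cv2.INTER_CUBIC))
E
```

```text
0.23 [135.66113727 372.11939413] [121.90928205 145.8743361 ]
0.3 [118.1672775  385.39677984] [115.9223436  122.16498209]
0.4 [ 86.77948036 409.21930355] [106.76458607  85.89861367]
0.5 [ 44.26491985 441.48675199] [96.81164403 46.48317147]
[[-0.001  0.268  0.963]
 [-0.001  0.963 -0.268]
 [-1.    -0.001 -0.   ]]
0 [0.438 0.496 0.   ] [0.303 0.683 0.   ] [0.293 0.505 0.   ]
0.05 [0.44 0.48 0.05] [0.311 0.658 0.05 ] [0.301 0.489 0.05 ]
0.1 [0.441 0.464 0.1  ] [0.318 0.634 0.1  ] [0.309 0.472 0.1  ]
0.2 [0.443 0.432 0.2  ] [0.333 0.585 0.2  ] [0.325 0.44  0.2  ]
0.3 [0.446 0.401 0.3  ] [0.348 0.536 0.3  ] [0.34  0.407 0.3  ]
```

View pics/sl.png

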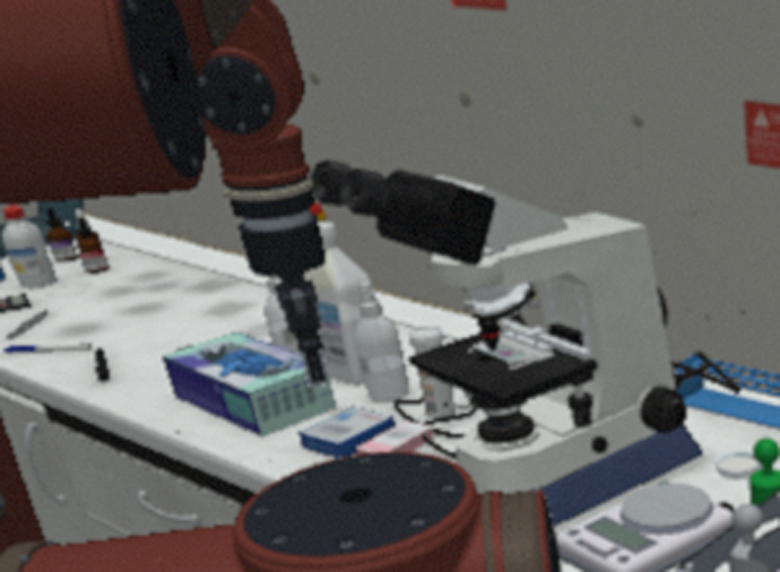

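```bash
python3 - <<'E'
import cv2
cv2.imwrite("pics/tl.png",cv2.resize(cv2.imread("pics/top0.png")[170:400,20:220],None,fx=2.6,fy=2.6,interpolation=cv2.INTER_CUBIC))
E
```

```text
(no output)
```

View pics/tl.png

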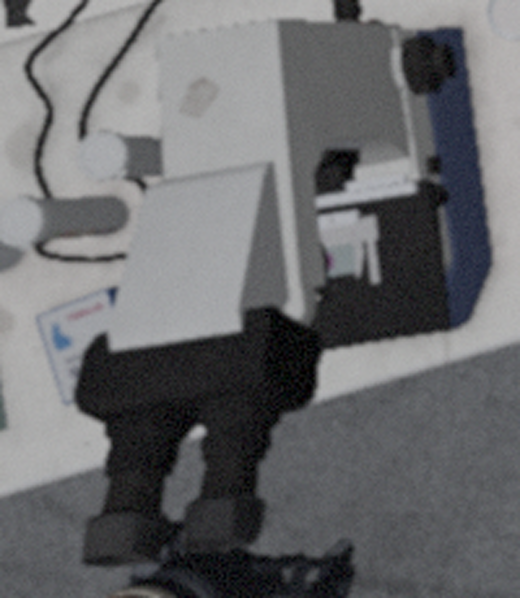

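```bash
python3 -m inch '{"turn":[[0,0,0],[0,0,0],[0,0,0],[0,0,0],[0,0,0],[-0.128,0,0],[-0.128,0,0],[-0.128,0,0]],"offset":[[0,-0.0347,0.0096],[0,-0.0347,0.0096],[0,-0.0347,0.0096],[0,-0.0347,0.0096],[0,-0.0347,0.0096],[0,0,0],[0,0,0],[0,0,0]],"claw":[1,1,1,1,1,1,1,1]}' 20
cat > st.py <<'E'
import sys
from h import *
from scipy.spatial.transform import Rotation as Ro
s=status.get_obs();R=Ro.from_euler('xyz',s["tool_rot"]).as_matrix()
print(round(s["time_s"],2),s["tcp_pos"].round(4),"F",s["force"].round(2),"op",round(s["opening"],4))
print("y",R[:,1].round(3),"x",R[:,0].round(3))
if len(sys.argv)>3:
    d=np.array([float(a) for a in sys.argv[1:4]])-s["tcp_pos"];print("tool delta",(R.T@d).round(4))
E
python3 st.py .3547 .3654 .09
```

```text
time_s: 1.1
tcp_pos: [0.1607, 0.3978, 0.2311]
tool_rot: [-2.585, 1.571, -2.469]
force: [0.2, 0.2, 0.1]
opening: 0.0002
1.1 [0.1607 0.3978 0.2311] F [0.19 0.16 0.06] op 0.0002
y [-0.116  0.993 -0.   ] x [-0. -0. -1.]
tool delta [ 0.1411 -0.0546  0.189 ]
```

```bash
python3 -m inch '{"turn":[[0,0,0],[0,0,0],[0,0,0],[0,0,0],[0,0,0],[0,0,0],[0,0,0],[0,0,0]],"offset":[[0.01,-0.0078,0.027],[0.02,-0.0078,0.027],[0.02,-0.0078,0.027],[0.02,-0.0078,0.027],[0.02,-0.0078,0.027],[0.02,-0.0078,0.027],[0.02,-0.0078,0.027],[0,0,0]],"claw":[1,1,1,1,1,1,1,1]}'
python3 st.py .3547 .3654 .047
python3 - <<'E'
from h import *
for n,(x0,y0,w,h) in dict(top=(205,165,140,120),scene=(170,155,140,100)).items():
    im=eyes.snapshot(n)[:,:,::-1]; cv2.imwrite(f"pics/{n}1.png",im)
    cv2.imwrite(f"pics/{n}1c.png",cv2.resize(im[y0:y0+h,x0:x0+w],None,fx=5,fy=5,interpolation=cv2.INTER_CUBIC))
E
```

```text
time_s: 2.1
tcp_pos: [0.3548, 0.3637, 0.0993]
tool_rot: [-2.692, 1.568, -2.582]
force: [-0.6, -0.1, 0.9]
opening: 0.0003
2.1 [0.3548 0.3637 0.0993] F [-0.57 -0.13  0.85] op 0.0003
y [-0.11   0.994 -0.001] x [-0.003 -0.002 -1.   ]
tool delta [0.0523 0.0018 0.0003]
```

View pics/scene1.png

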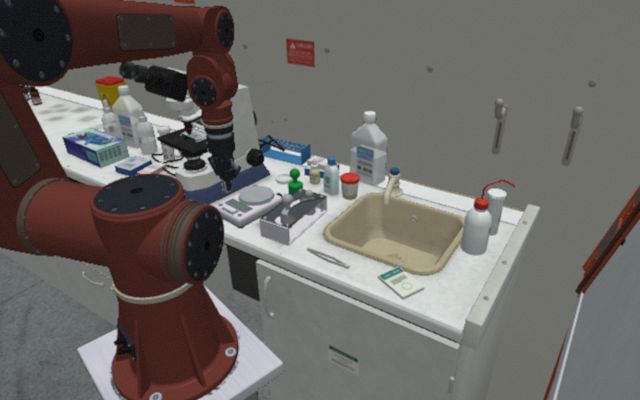

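View pics/top1.png

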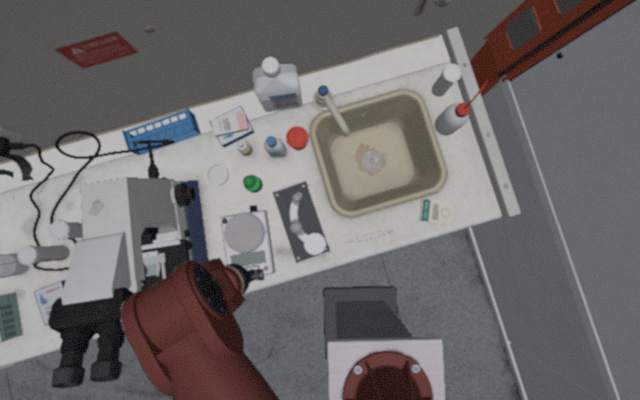

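```bash
python3 -m inch '{"turn":[[0,0,0],[0,0,0],[0,0,0],[0,0,0],[0,0,0]],"offset":[[0.02,0.001,0],[0.02,0,0],[0.012,0,0],[0.004,0,0],[0.002,0,0]],"claw":[1,1,1,1,1]}'; python3 st.py
```

```text
time_s: 2.82
tcp_pos: [0.3547, 0.3662, 0.0439]
tool_rot: [0.513, 1.57, 0.626]
force: [-0.5, 0.2, -0.1]
opening: 0.0005
2.83 [0.3547 0.3662 0.0439] F [-0.49  0.23 -0.13] op 0.0005
y [-0.112  0.994  0.   ] x [ 0.001  0.001 -1.   ]
```

```bash
python3 -m inch '{"turn":[[0,0,0],[0,0,0],[0,0,0]],"offset":[[0.001,0,0],[0.001,0,0],[0,0,0]],"claw":[1,1,1]}'; python3 st.py
```

```text
time_s: 3.2
tcp_pos: [0.3548, 0.3662, 0.0417]
tool_rot: [0.831, 1.57, 0.944]
force: [-1.1, 0.3, 2.5]
opening: -0.0001
3.2 [0.3548 0.3662 0.0417] F [-1.1   0.32  2.45] op -0.0001
y [-0.112  0.994  0.001] x [ 0.001  0.001 -1.   ]
```

```bash
python3 -m inch '{"turn":[[0,0,0],[0,0,0],[0,0,0],[0,0,0]],"offset":[[0.001,0,0],[0.001,0,0],[0.001,0,0],[0,0,0]],"claw":[1,1,1,1]}'; python3 st.py
```

```text
time_s: 3.7
tcp_pos: [0.3548, 0.3662, 0.0394]
tool_rot: [0.621, 1.57, 0.734]
force: [-4.3, -0.9, 12.9]
opening: 0.0003
3.7 [0.3548 0.3662 0.0394] F [-4.27 -0.93 12.87] op 0.0003
y [-0.112  0.994  0.001] x [ 0.001  0.001 -1.   ]
```

```bash
python3 -m inch '{"turn":[[0,0,0],[0,0,0],[0,0,0],[0,0,0],[0,0,0],[0,0,0],[0,0,0],[0,0,0]],"offset":[[-0.02,0,0],[-0.04,0,0],[-0.04,0,0],[-0.01,-0.03,0.02],[0,-0.03,0.02],[0,-0.03,0.02],[0,-0.03,0.02],[0,-0.02,0.015]],"claw":[1,1,1,0.8,0.3,0,0,0]}'; python3 st.py .4699 .2322 .0635
```

```text
time_s: 4.7
tcp_pos: [0.4654, 0.2359, 0.1479]
tool_rot: [-2.049, 1.57, -1.938]
force: [0.0, -0.5, -0.4]
opening: 0.0854
4.7 [0.4654 0.2359 0.1479] F [ 0.02 -0.54 -0.45] op 0.0854
y [-0.111  0.994 -0.001] x [-0.    -0.001 -1.   ]
tool delta [ 0.0844 -0.0041  0.0041]
```

```bash
python3 -m inch '{"turn":[[0,0,0],[0,0,0],[0,0,0],[0,0,0]],"offset":[[0,-0.0055,0.0045],[0.03,0,0],[0.03,0,0],[0.01,0,0]],"claw":[0,0,0,0]}'; 
python3 - <<'E'
from h import *
for n,(x0,y0,w,h) in dict(top=(225,165,140,120),scene=(220,145,120,100)).items():
    im=eyes.snapshot(n)[:,:,::-1]; cv2.imwrite(f"pics/{n}2.png",im)
    cv2.imwrite(f"pics/{n}2c.png",cv2.resize(im[y0:y0+h,x0:x0+w],None,fx=5,fy=5,interpolation=cv2.INTER_CUBIC))
E
python3 st.py .4699 .2322 .0635
```

```text
time_s: 5.2
tcp_pos: [0.468, 0.2326, 0.0763]
tool_rot: [-3.053, 1.568, -2.94]
force: [-0.4, -0.1, 1.3]
opening: 0.0856
5.3 [0.4687 0.2326 0.0775] F [-0.69  0.63  0.5 ] op 0.0855
y [-0.112  0.994 -0.   ] x [-0.002 -0.    -1.   ]
tool delta [ 0.014  -0.0006  0.0011]
```

View pics/scene2c.png

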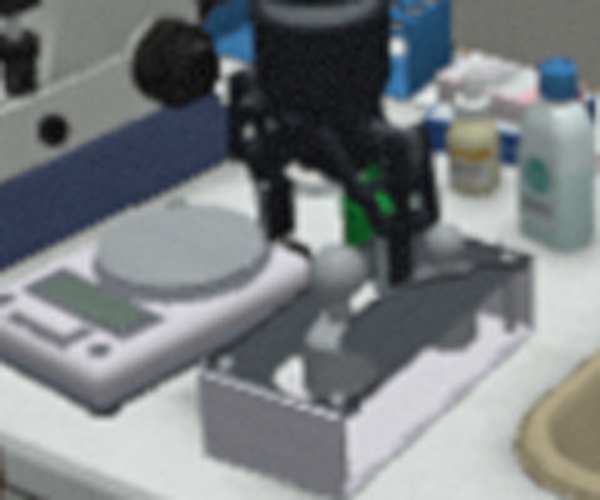

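View pics/top2c.png

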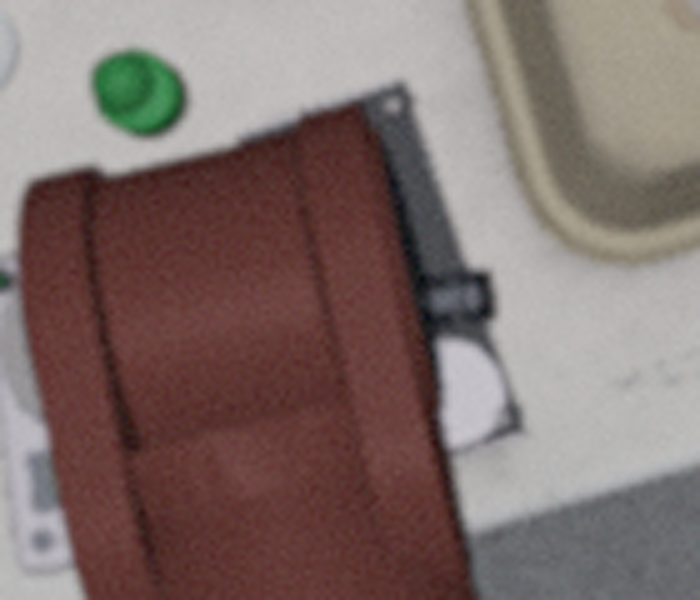

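```bash
python3 -m inch '{"turn":[[0,0,0],[0,0,0],[0,0,0],[0,0,0],[0,0,0],[0,0,0],[0,0,0],[0,0,0]],"offset":[[0.009,0,0.001],[0.0085,0,0],[0,0,0],[0,0,0],[0,0,0],[0,0,0],[0,0,0],[0,0,0]],"claw":[0,0,0,0.3,0.5,0.7,0.8,0.8]}' 50;python3 st.py .4699 .2322 .06
```

```text
time_s: 6.3
tcp_pos: [0.471, 0.2326, 0.0612]
tool_rot: [-0.08, 1.57, 0.032]
force: [-0.5, -0.8, 5.5]
opening: 0.0317
6.3 [0.471  0.2326 0.0612] F [-0.48 -0.78  5.52] op 0.0317
y [-0.112  0.994 -0.   ] x [ 0.001  0.    -1.   ]
tool delta [ 0.0012 -0.0002 -0.0012]
```

```bash
cat > look.py <<'E'
import sys
from h import *
n,tag,x0,y0,w,h,f=sys.argv[1],sys.argv[2],*map(int,sys.argv[3:8])
im=eyes.snapshot(n)[:,:,::-1]
cv2.imwrite(f"pics/{tag}.png",cv2.resize(im[y0:y0+h,x0:x0+w],None,fx=f,fy=f,interpolation=cv2.INTER_CUBIC))
E
python3 look.py scene s3 250 165 80 70 8
```

```text
(no output)
```

View pics/s3.png

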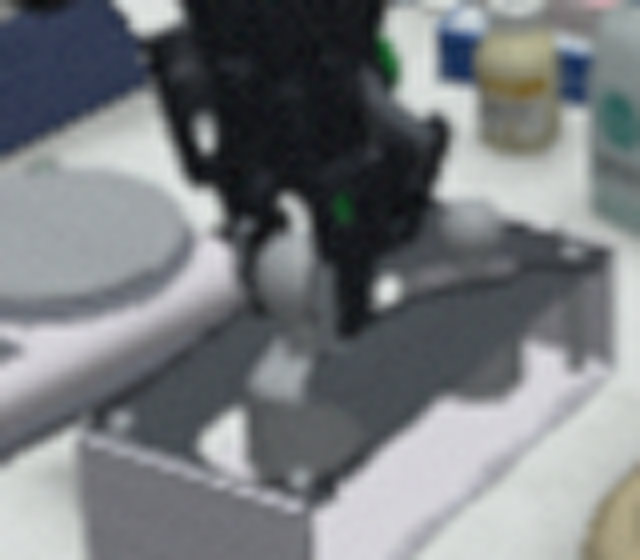

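```bash
python3 -m inch '{"turn":[[0,0,0],[0,0,0],[0,0,0]],"offset":[[-0.002,0,0],[0,0,0],[0,0,0]],"claw":[0.8,0.8,0.8]}';python3 st.py
```

```text
time_s: 6.72
tcp_pos: [0.4702, 0.2325, 0.0621]
tool_rot: [3.109, 1.57, -3.062]
force: [-0.3, 0.1, -5.0]
opening: 0.0318
6.72 [0.4702 0.2325 0.0621] F [-0.32  0.13 -5.03] op 0.0318
y [-0.112  0.994  0.   ] x [-0.001 -0.    -1.   ]
```

```bash
python3 - <<'E'
from h import *
A=np.array([.50604,.15039]);x=np.array([np.cos(.3013),np.sin(.3013)]);y=np.array([-x[1],x[0]])
ty=np.array([-.112,.994]);tz=np.array([.994,.112])
th=np.radians(np.linspace(-6.6,-50,9))
p=np.array([A+.09*(np.cos(t)*y+np.sin(t)*x) for t in th])
print(p.round(4));d=np.diff(p,axis=0);print(np.c_[d@ty,d@tz].round(4))
E
```

```text
[[0.4696 0.2327]
 [0.462  0.2289]
 [0.4548 0.2244]
 [0.448  0.2192]
 [0.4418 0.2134]
 [0.4361 0.207 ]
 [0.4311 0.2002]
 [0.4267 0.1929]
 [0.423  0.1852]]
[[-0.0029 -0.008 ]
 [-0.0037 -0.0077]
 [-0.0044 -0.0073]
 [-0.0051 -0.0069]
 [-0.0057 -0.0063]
 [-0.0063 -0.0058]
 [-0.0068 -0.0052]
 [-0.0072 -0.0045]]
```

```bash
python3 -m inch '{"turn":[[0,0,0],[0,0,0],[0,0,0],[0,0,0],[0,0,0]],"offset":[[0,-0.003,-0.008],[0,-0.0037,-0.0077],[0,-0.0044,-0.0073],[0,-0.005,-0.007],[0,0,0]],"claw":[0.8,0.8,0.8,0.8,0.8]}';python3 st.py .4418 .2134 .062
```

```text
time_s: 7.35
tcp_pos: [0.4424, 0.2128, 0.0629]
tool_rot: [0.189, 1.571, 0.301]
force: [0.0, 0.1, -5.2]
opening: 0.0318
7.35 [0.4424 0.2128 0.0629] F [ 0.02  0.13 -5.22] op 0.0318
y [-0.111  0.994  0.   ] x [ 0.  0. -1.]
tool delta [ 0.0009  0.0006 -0.0005]
```

No side forces; it is following the slot freely.

```bash
python3 -m inch '{"turn":[[0,0,0],[0,0,0],[0,0,0],[0,0,0],[0,0,0],[0,0,0]],"offset":[[0,-0.0055,-0.0064],[0,-0.0063,-0.0058],[0,-0.0068,-0.0052],[0,-0.007,-0.0047],[0,0,0],[0,0,0]],"claw":[0.8,0.8,0.8,0.8,0.8,0.8]}';python3 st.py .4230 .1852 .062; python3 look.py scene s4 250 165 80 70 8;python3 look.py top t4 245 175 100 100 6
```

```text
time_s: 8.1
tcp_pos: [0.4238, 0.1853, 0.0629]
tool_rot: [0.384, 1.57, 0.496]
force: [-0.3, 0.3, -5.4]
opening: 0.032
8.1 [0.4238 0.1853 0.0629] F [-0.25  0.34 -5.36] op 0.032
y [-0.112  0.994  0.   ] x [ 0.  0. -1.]
tool delta [ 0.0009 -0.     -0.0008]
```

View pics/s4.png

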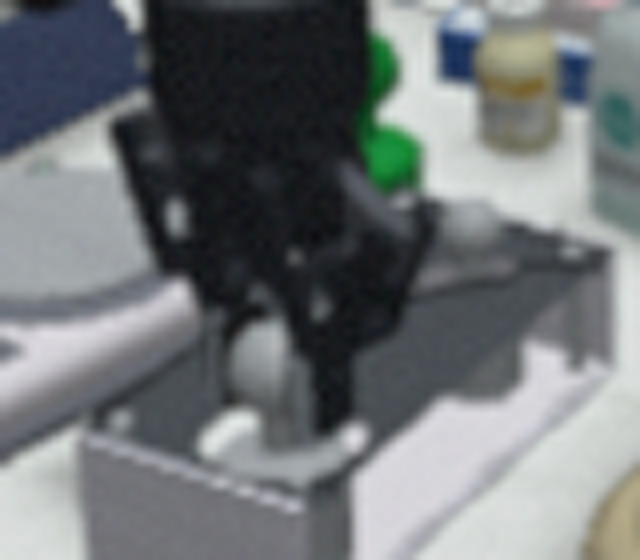

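View pics/t4.png

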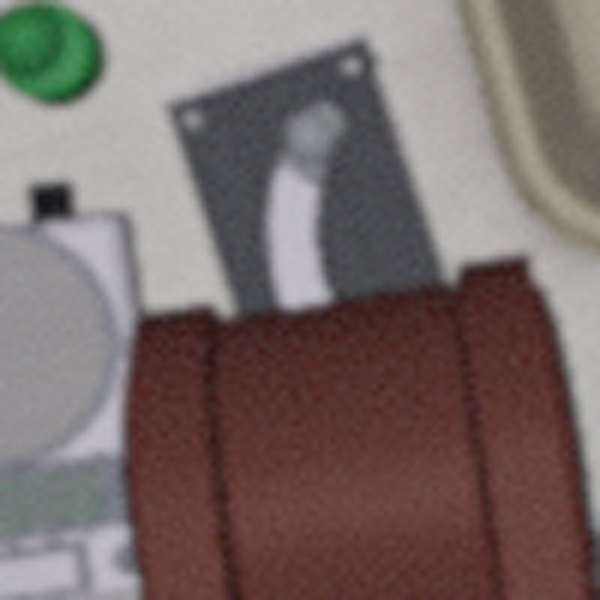

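```bash
python3 -m inch '{"turn":[[0,0,0],[0,0,0],[0,0,0],[0,0,0]],"offset":[[-0.002,0,-0.0007],[-0.003,0,0],[-0.003,0,0],[-0.003,0,0]],"claw":[0.8,0.8,0.8,0.8]}';python3 st.py .4230 .1852 .062
```

```text
time_s: 8.7
tcp_pos: [0.423, 0.1853, 0.0741]
tool_rot: [0.264, 1.571, 0.376]
force: [-0.5, -0.1, -5.7]
opening: 0.0316
8.7 [0.423  0.1853 0.0741] F [-0.46 -0.1  -5.75] op 0.0316
y [-0.112  0.994  0.   ] x [ 0.  0. -1.]
tool delta [ 0.0121 -0.     -0.    ]
```

```bash
python3 -m inch '{"turn":[[0,0,0],[0,0,0],[0,0,0],[0,0,0],[0,0,0],[0,0,0],[0,0,0]],"offset":[[-0.006,0,0],[-0.012,0,0],[-0.016,0,0],[-0.016,0,0],[-0.016,0,0],[-0.01,0,0],[0,0,0]],"claw":[0.8,0.8,0.8,0.8,0.8,0.8,0.8]}';python3 st.py .4577 .377 .150; python3 look.py scene s5 230 135 100 90 7
```

```text
time_s: 9.57
tcp_pos: [0.4235, 0.1853, 0.1507]
tool_rot: [0.096, 1.569, 0.209]
force: [0.1, -0.2, -6.2]
opening: 0.0318
9.57 [0.4235 0.1853 0.1507] F [ 0.09 -0.21 -6.17] op 0.0318
y [-0.112  0.994  0.   ] x [ 0.001  0.    -1.   ]
tool delta [0.0008 0.1867 0.0555]
```

View pics/s5.png

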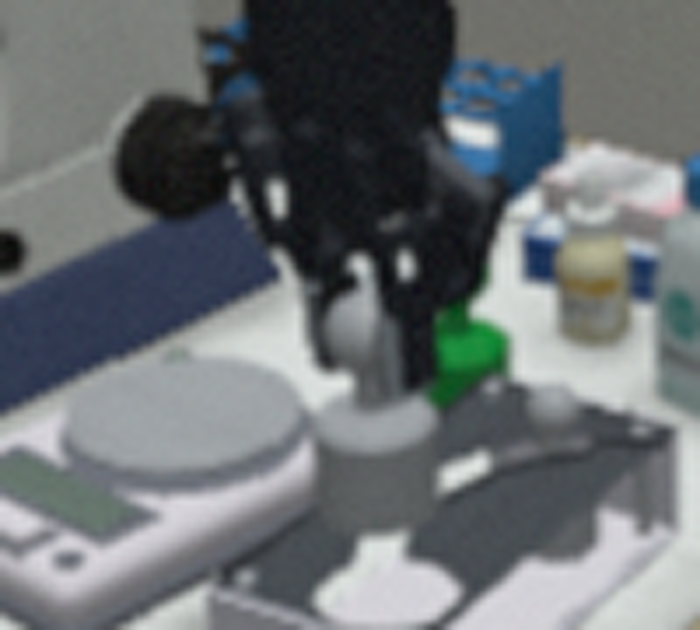

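```bash
python3 -m inch '{"turn":[[0,0,0],[0,0,0],[0,0,0],[0,0,0],[0,0,0],[0,0,0],[0,0,0],[0,0,0]],"offset":[[0,0.01,0.003],[0,0.02,0.006],[0,0.03,0.009],[0,0.035,0.0105],[0,0.035,0.0105],[0,0.03,0.0085],[0,0.018,0.0055],[0,0.0085,0.0025]],"claw":[0.8,0.8,0.8,0.8,0.8,0.8,0.8,0.8]}'
python3 -m inch '{"turn":[[0,0,0],[0,0,0]],"offset":[[0,0,0],[0,0,0]],"claw":[0.8,0.8]}';python3 st.py .4577 .377 .103; python3 look.py scene s6 220 135 100 90 7;python3 look.py top t6 205 165 140 120 5
```

```text
time_s: 10.62
tcp_pos: [0.4566, 0.378, 0.1487]
tool_rot: [-2.907, 1.569, -2.794]
force: [0.3, -0.3, -4.9]
opening: 0.0318
time_s: 10.88
tcp_pos: [0.4571, 0.3762, 0.1497]
tool_rot: [-2.46, 1.57, -2.348]
force: [-0.5, -0.1, -5.2]
opening: 0.0313
10.88 [0.4571 0.3762 0.1497] F [-0.48 -0.09 -5.22] op 0.0313
y [-0.112  0.994 -0.   ] x [-0. -0. -1.]
tool delta [0.0467 0.0007 0.0007]
```

View pics/s6.png

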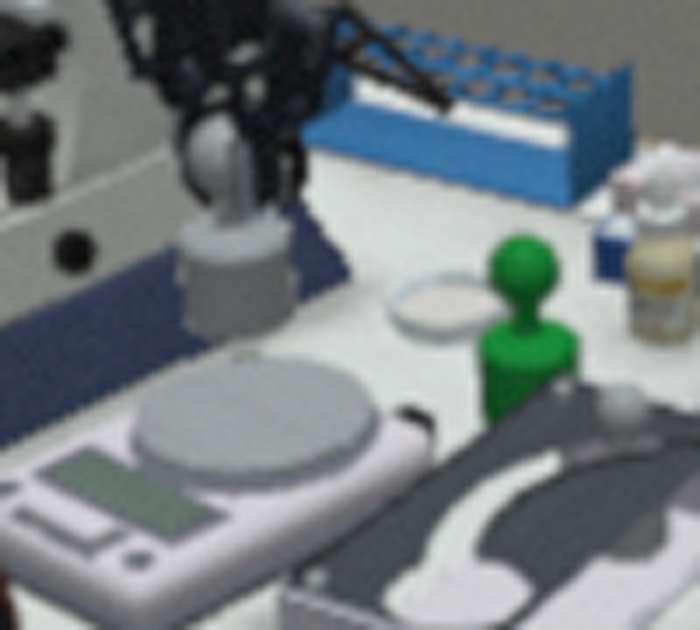

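View pics/t6.png

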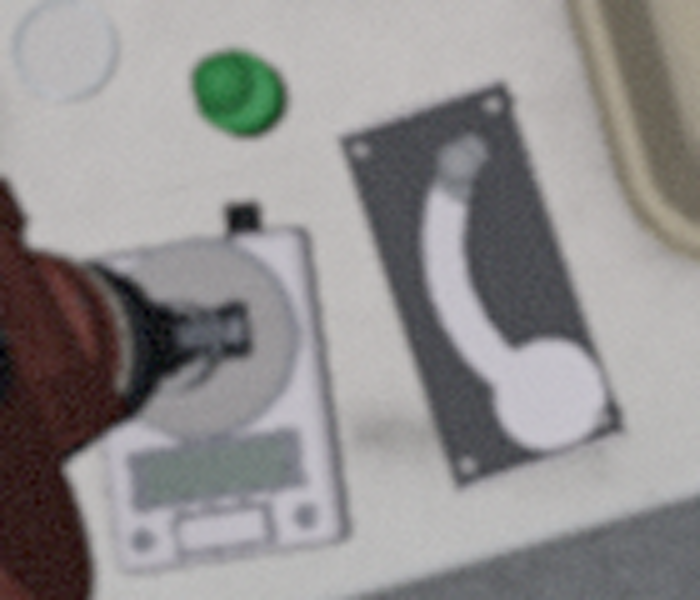

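```bash
python3 -m inch '{"turn":[[0,0,0],[0,0,0],[0,0,0],[0,0,0],[0,0,0],[0,0,0]],"offset":[[0.01,0.0005,0.0005],[0.014,0,0],[0.012,0,0],[0.006,0,0],[0.003,0,0],[0,0,0]],"claw":[0.8,0.8,0.8,0.8,0.8,0.8]}';python3 st.py .4577 .377 .1005; python3 look.py scene s7 220 145 80 70 9
python3 - <<'E'
from h import *
for z in (.045,.087,.127):print((proj("scene",np.array([.4577,.377,z]))-[220,145])*9)
E
```

```text
time_s: 11.72
tcp_pos: [0.4576, 0.3773, 0.1049]
tool_rot: [0.68, 1.571, 0.792]
force: [0.2, 0.1, -5.2]
opening: 0.0314
11.72 [0.4576 0.3773 0.1049] F [ 0.23  0.15 -5.25] op 0.0314
y [-0.112  0.994  0.   ] x [ 0.  0. -1.]
tool delta [ 0.0044 -0.0004  0.    ]
[323.24368241 436.5611872 ]
[312.36349995 327.85471721]
[301.69161727 221.22941949]
```

View pics/s7.png

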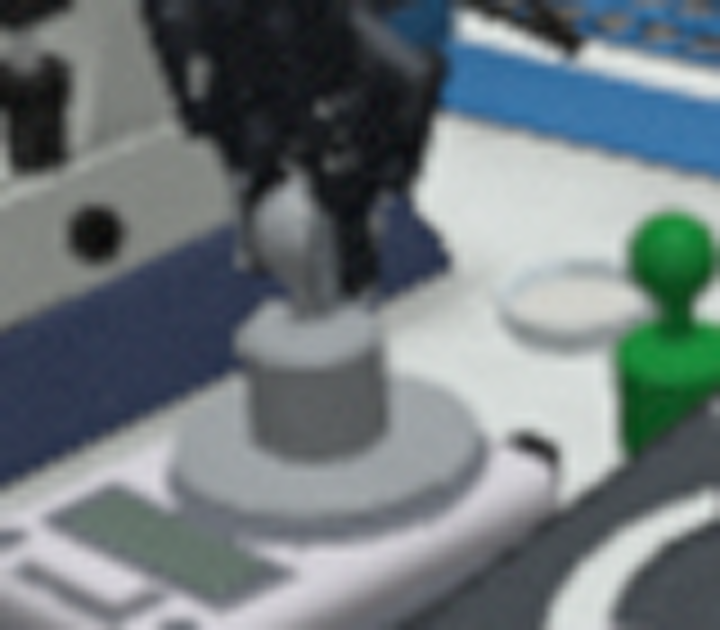

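```bash
python3 -m inch '{"turn":[[0,0,0],[0,0,0],[0,0,0],[0,0,0],[0,0,0]],"offset":[[0.001,0,0],[0.001,0,0],[0.001,0,0],[0,0,0],[0,0,0]],"claw":[0.8,0.8,0.8,0.8,0.8]}';python3 st.py
```

```text
time_s: 12.4
tcp_pos: [0.4576, 0.3773, 0.1018]
tool_rot: [1.093, 1.571, 1.205]
force: [-0.9, -0.0, -5.0]
opening: 0.0316
12.4 [0.4576 0.3773 0.1018] F [-0.88 -0.04 -5.05] op 0.0316
y [-0.112  0.994  0.   ] x [ 0.  0. -1.]
```

```bash
python3 -m inch '{"turn":[[0,0,0],[0,0,0],[0,0,0],[0,0,0]],"offset":[[0.0005,0,0],[0.0005,0,0],[0,0,0],[0,0,0]],"claw":[0.8,0.8,0.8,0.8]}';python3 st.py
```

```text
time_s: 12.9
tcp_pos: [0.4577, 0.3773, 0.1008]
tool_rot: [0.7, 1.571, 0.813]
force: [-0.3, -0.4, -4.6]
opening: 0.0314
12.9 [0.4577 0.3773 0.1008] F [-0.27 -0.44 -4.6 ] op 0.0314
y [-0.112  0.994  0.   ] x [ 0.  0. -1.]
```

```bash
python3 -m inch '{"turn":[[0,0,0],[0,0,0],[0,0,0],[0,0,0]],"offset":[[0.0005,0,0],[0.0005,0,0],[0,0,0],[0,0,0]],"claw":[0.8,0.8,0.8,0.8]}';python3 st.py
```

```text
time_s: 13.4
tcp_pos: [0.4578, 0.3775, 0.1002]
tool_rot: [0.503, 1.57, 0.616]
force: [-0.4, 0.9, -0.6]
opening: 0.0316
13.4 [0.4578 0.3775 0.1002] F [-0.36  0.89 -0.62] op 0.0316
y [-0.112  0.994  0.   ] x [ 0.001  0.    -1.   ]
```

```bash
python3 -m inch '{"turn":[[0,0,0],[0,0,0],[0,0,0],[0,0,0],[0,0,0],[0,0,0],[0,0,0]],"offset":[[0.0003,0,0],[0,0,0],[0,0,0],[0,0,0],[0,0,0],[0,0,0],[0,0,0]],"claw":[0.64,0.6,0.56,0.5,0.3,0,0]}' 20;python3 st.py;python3 look.py scene s8 220 145 80 70 9
```

```text
time_s: 14.28
tcp_pos: [0.4576, 0.3773, 0.0995]
tool_rot: [1.486, 1.571, 1.598]
force: [0.2, 0.4, 0.4]
opening: 0.0855
14.28 [0.4576 0.3773 0.0995] F [0.21 0.41 0.36] op 0.0855
y [-0.112  0.994  0.   ] x [-0.  0. -1.]
```

View pics/s8.png

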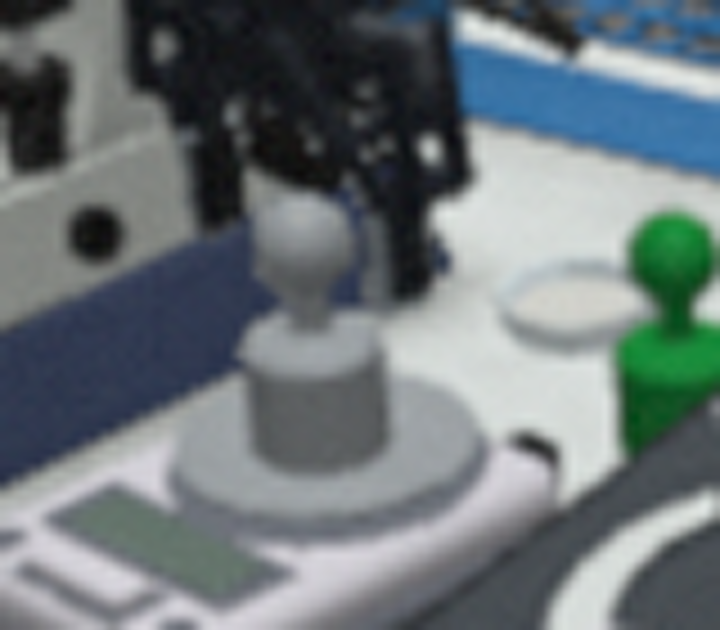

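```bash
python3 -m inch '{"turn":[[0,0,0],[0,0,0],[0,0,0],[0,0,0],[0,0,0],[0,0,0],[0,0,0],[0,0,0]],"offset":[[-0.01,0,0],[-0.02,0,0],[-0.03,0,0],[-0.03,0,0],[-0.02,0,-0.03],[0,0,-0.035],[0,0,-0.03],[0,0,-0.009]],"claw":[0,0,0,0,0.5,1,1,1]}';python3 st.py .3548 .3662 .047
```

```text
time_s: 15.32
tcp_pos: [0.3535, 0.3659, 0.2114]
tool_rot: [0.471, 1.568, 0.584]
force: [-0.5, -1.1, 0.8]
opening: 0.0125
15.32 [0.3535 0.3659 0.2114] F [-0.46 -1.05  0.77] op 0.0125
y [-0.113  0.994  0.001] x [ 0.002  0.001 -1.   ]
tool delta [ 1.644e-01 -1.000e-04  9.000e-04]
```

```bash
python3 -m inch '{"turn":[[0,0,0],[0,0,0],[0,0,0],[0,0,0],[0,0,0],[0,0,0],[0,0,0],[0,0,0]],"offset":[[0.02,0,0],[0.03,0,0],[0.03,0,0],[0.03,0,0],[0.03,0,0],[0.016,0,0],[0.006,0,0],[0,0,0]],"claw":[1,1,1,1,1,1,1,1]}';python3 st.py .3548 .3662 .0435;python3 look.py scene s9 170 145 120 100 6
```

```text
time_s: 16.32
tcp_pos: [0.3548, 0.3659, 0.0482]
tool_rot: [0.492, 1.57, 0.604]
force: [-0.6, 0.3, -0.5]
opening: 0.0004
16.32 [0.3548 0.3659 0.0482] F [-0.55  0.32 -0.49] op 0.0004
y [-0.112  0.994  0.   ] x [ 0.001  0.    -1.   ]
tool delta [0.0047 0.0003 0.    ]
```

View pics/s9.png

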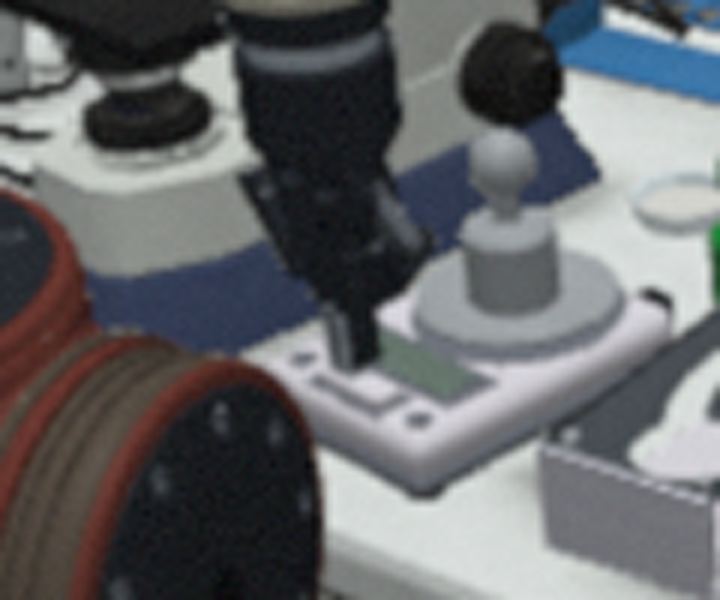

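```bash
python3 -m inch '{"turn":[[0,0,0],[0,0,0],[0,0,0],[0,0,0],[0,0,0],[0,0,0],[0,0,0]],"offset":[[0.004,0,0],[0.002,0,0],[0.001,0,0],[0.001,0,0],[0.001,0,0],[0,0,0],[0,0,0]],"claw":[1,1,1,1,1,1,1]}';python3 st.py
```

```text
time_s: 17.25
tcp_pos: [0.3548, 0.366, 0.0395]
tool_rot: [0.427, 1.569, 0.539]
force: [-0.3, 0.5, 7.7]
opening: -0.0003
17.25 [0.3548 0.366  0.0395] F [-0.33  0.55  7.69] op -0.0003
y [-0.112  0.994  0.001] x [ 0.001  0.001 -1.   ]
```

Fully down again. I'll retract and check.

```bash
python3 -m inch '{"turn":[[0,0,0],[0,0,0],[0,0,0],[0,0,0],[0,0,0],[0,0,0],[0,0,0],[0,0,0]],"offset":[[-0.01,0,0],[-0.03,0,0],[-0.04,0,0],[-0.04,0,0],[-0.03,0,-0.02],[0,0,-0.03],[0,0,0],[0,0,0]],"claw":[1,1,1,1,1,1,1,1]}';python3 st.py;python3 look.py scene s10 190 145 120 100 6;python3 look.py top t10 195 115 270 200 2
cp pics/top0.png /dev/null
```

```text
time_s: 18.25
tcp_pos: [0.3047, 0.36, 0.1883]
tool_rot: [-2.385, 1.57, -2.272]
force: [-0.2, -0.2, -0.9]
opening: -0.0002
18.25 [0.3047 0.36   0.1883] F [-0.21 -0.21 -0.86] op -0.0002
y [-0.112  0.994 -0.   ] x [-0. -0. -1.]
```

View pics/s10.png

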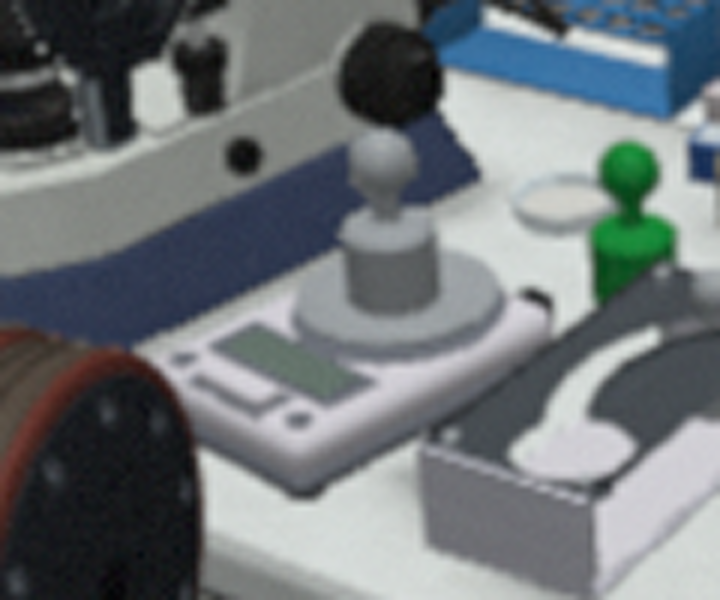

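View pics/t10.png

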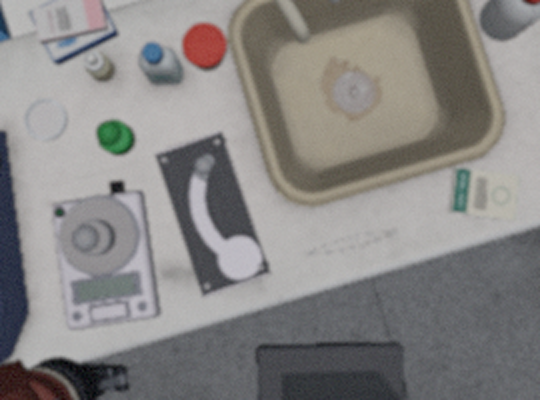

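```bash
python3 - <<'E'
from h import *
from workcell import job
print(ray("top",(86/2+195-.25,237/2+115-.25),.121), ray("top",((205/2)+195-.25,(165/2)+115-.25),.072))
print(job.hand_in())
E
```

```text
[0.45602525 0.37689645 0.121     ] [0.54703448 0.2279116  0.072     ]
the job is handed in; nothing more can be done
None
```

I completed the whole sequence and handed the job in at about 18 s of the 51 s allowed. The hand-in reported no verdict.

- **Zeroing:** With the pan empty I pressed the key until it stopped. The tool tip was at z = 39.4 mm, against 39.5 mm expected for a fully pressed key. The force reached about 13 N, so it bottomed out harder than needed but well under the limit.
- **Moving the weight:** I gripped the larger steel weight by its knob and slid it along the slot to the round opening. I measured no sideways force at the two stops on the way. I then lifted it out, set it down on the pan and let go. The vertical force fell from about 5 N to 0.6 N on contact.
- **Reading:** I pressed the key again until it stopped, at z = 39.5 mm and about 8 N, then moved the arm clear.

**Last checks:**
- **Large weight:** It stands upright and free, about 2 mm from my measured pan centre.
- **Small weight:** It measured about 3 mm from its start, which is within measuring error.
- **Key:** It looks up again; I could not read its travel directly.
- **Bystanders:** The dish, cup, tissue, forceps and the green look-alike appear unmoved in the final top picture. I did not measure them.

Two measurements disagreed slightly with the given sizes. The keeper's plate came out about 4% small (197–200 x 93 mm instead of 208 x 96 mm). The grip on the 34 mm ball read about 32 mm. Neither affected the job.

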